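# Wedge the rocking instrument steady

### The arm

A 6-joint arm with a two-finger parallel gripper is mounted at the origin on a cart in front of the work surface, level with it; the furniture and walls round the work are solid. World frame = base frame: x ahead of the robot, y to its left, z up, the work surface at z = 0. Lengths are in m, angles in rad, forces in N, time in s.
With the tool pointing down it reaches from about 0.225 to 0.875 m from the base axis. Payload 3.4 kg.
Tool frame: the origin (TCP) lies midway between the tips of the shut fingers; the grasp point (between the pads) lies 19 mm behind it (manip.grasp_offset is the distance from the TCP to the grasp point, in m); x points along the fingers, y is the direction in which the jaws open and shut, and the axes are right-handed (so a half turn about x gives the same grasp; the last joint's range is limited). The gripper opens to 85 mm and grips with 20 to 120 N. Pads are 22 mm wide; open, the fingers measure 114 mm over their backs; the gripper's body (76 mm by 85 mm) begins 54 mm behind the grasp point. The pads swing forward as they close: fully open they stand 13 mm farther back than shut.
Start: joints at [1.106, 0.276, 1.505, -0, 1.361, -0.121], TCP at [0.194, 0.541, 0.231] pointing down, gripper open.
Joint ranges: [-2.89, 2.89], [-0.75, 2.08], [0.22, 2.7], [-1.18, 4.32], [0.11, 2.71], [-2.7, 2.7]. Speed limits (rad/s): [2.57, 2.57, 3.14, 3.14, 3.14, 3.14].

### API

Orientations are given as a unit quaternion [w, x, y, z].
In Python, from rig import manip gives the robot as it stands.
- The arm moves only by the shell command python3 -m creep 'ROWS' [OPENING] [FORCE]. ROWS is a JSON object of lists of equal length, an entry for each row: "delta_pos": the shift along the tool's x, y, z in cm, a list of three; "dr": the turn, a rotation vector about the tool's x, y, z in rad, a list of three. In form: {"delta_pos": [[dx, dy, dz], ...], "dr": [[rx, ry, rz], ...]}. A call has 1 to 10 rows; each row is the pose to reach, as a shift and turn from the pose commanded when the call began, along the tool's axes at that moment; what a row does not reach only later rows make up. A row lasts 1/10 s, in which the tool goes at most 50 mm and 8.59 degrees, less where a joint would pass 70% of its speed; a pose out of reach is approached as far as the arm can. A call with a gripper value outside its range is refused whole. OPENING is the opening, from -1 (shut) to 1 (fully open), set as the call begins (- or left out, the last holds). The fingers move at their own pace and stop on an object; FORCE is the grip in N (left out, the last holds). Time passes only in rows, so rows that repeat a pose let the fingers close. It gives the time, the measured TCP pose, the force and the opening at its end, in the units of the state.
- manip.get_state(): the state, without advancing time (a new reading comes with each control period).
- manip.get_image(name): name is "scene" or "top" or "wrist"; returns a dict with "pixels" (480x640x3 uint8, blue, green, red), "depth" (480x640 float32, m along the optical axis (not along the pixel's ray), 0 where there is no reading), "intrinsics" (3x3 intrinsics, pixels), "rvec" (rotation vector, rad) and "tvec" (3), from world to camera coordinates, as OpenCV has them. Camera axes: x right, y down, z forward; pixel columns grow to the right and rows downward; lengths in m; the calibration is good to about 2 mm. A picture is of the moment at which its call begins.
- manip.sign_off(): hands the job in, once; it reports no verdict.
The state is a dict: "clock": time; "qpos": joint angles; "qd": joint speeds; "effort": joint torques, N m; "position": TCP position; "ee_rot": TCP orientation; "contact_force": force on the tool from outside, world axes, zero at the start; "moment": the same for the moment, N m; "width": finger opening in m.
Only numpy, scipy, OpenCV 4.12 (cv2) and the standard library are available. Lean on these libraries where they do the work, as an engineer would, in place of code of your own. Each camera call takes 0.05 s, during which the arm holds its last target. There are 200 camera calls.

### The job

The grey instrument case rocks because its near left foot has lost its rubber pad and hangs above the table. Push the wooden wedge, thin end first, under that foot until it just takes up the gap and the case neither rocks nor is jacked up, then test it: press down firmly (about 10 N) with a fingertip on the top of the case right over that foot; it must stand firm. Pick nothing up, do not shove the case away, leave the other things alone, and finish with the fingers clear and the wedge still in place.

Things in the scene. Friction and masses are not known exactly. Their poses are not given: they have to be found in the camera images.
- instrument: grey instrument case, loose, 1.5 kg, 120 (x) x 160 (y) mm, flat top at 48 mm. Origin on the table plane under its middle; front panel with knob looks along -x, y to its left seen from the robot. Feet at x = +-46, y = +-66 mm: three rubber ones 20 mm tall, 18 mm across; the one at (-46, +66) is a bare steel stub 14 mm across, 8 mm off the table. Level until pressed
- short_foot (a point): centre of the underside of the short steel foot, 8 mm above the table when the case stands level, 14 mm in from the case's left side (y = +80 mm). Unwedged, 2 to 6 N pressed down over this foot rocks the case by about 0.1 rad; its weight lies towards the opposite corner
- press_point (a point): point on the flat top of the case straight above the short foot, 48 mm above the table, where the test press is made
- wedge: loose wooden wedge, 100 mm long (x), 56 mm wide (y), 80 g, flat on the table left of the case. Origin at the middle of its underside; x points to its thin end. 15 mm thick at the back (x = -50), 2 mm at the thin end, straight ramp, 8.5 mm at the middle. The foot's edge meets the ramp when the foot's centre is about 11 mm from the wedge's middle towards the thin end
- wedge_back (a point): middle of the upright back face (thick end) of the wedge, 7.5 mm above the table: the face to push on, 56 mm wide and 15 mm high. The wedge slides with about 0.5 N; once the ramp meets the foot the push rises quickly over 3 N
- alu_block: bystander: small aluminium block 26 x 34 x 20 mm, origin under its centre
- screw_tin: bystander: flat round metal tin 59 mm across, 23 mm high, origin under its centre
- lens_tube_short: bystander: short black tube 31 mm across, 26 mm high, origin under its centre
- hex_key_5: bystander: black hex key 34 x 89 x 8 mm lying flat, origin under its middle
- fork_clamp: bystander: black clamping fork 24 x 68 x 10 mm lying flat, origin under its middle
Not all that is in view belongs to the job. There is more than one size of the wedge; the job needs the larger.

How it is judged:
On the way, in this order (a step that is already met when the one before it is completed fails the run):
1. the wedge is under the short foot, taking up its gap, with the case level (x of short_foot in the frame of wedge between -0.004 and 0.024 m and y of short_foot in the frame of wedge between -0.026 and 0.026 m and angle between instrument's own z axis and vertical below 0.02 rad), for 0.2 s.
2. the fingers press the top of the case over the short foot with 4 N or more for 0.2 s and the case does not give (contact force between the fingers and instrument above 4 N and horizontal distance between the grasp point and press_point below 0.02 m and height (world z) of the grasp point above 0.05 m and angle between instrument's own z axis and vertical below 0.02 rad), for 0.2 s.
At the end, for the whole second after the job is handed in: The short foot's centre is 4 mm behind to 24 mm ahead of the wedge's middle and within 26 mm of its centre line; case level within 0.02 rad, wedge flat within 0.05 rad, both at rest; the case passed the press test (4 N or more for 0.2 s, level within 0.02 rad) after wedging (all of step 1 and angle between wedge's own z axis and vertical below 0.05 rad and linear speed of each of instrument, wedge below 0.01 m/s); the robot touches nothing.
It fails at once if the wedge is lifted more than 10 mm or tipped more than 0.3 rad (height (world z) of wedge above 0.01 m or angle between wedge's own z axis and vertical above 0.3 rad).
It fails at once if the case is lifted more than 12 mm or tipped more than 0.25 rad (height (world z) of instrument above 0.012 m or angle between instrument's own z axis and vertical above 0.25 rad).
It fails at once if the case is shoved more than 15 mm from its place (distance of instrument from where it was at the start of the episode above 0.015 m).
It fails at once if a bystander is moved more than 25 mm (distance of any of alu_block, screw_tin, lens_tube_short, hex_key_5, fork_clamp from where it was at the start of the episode above 0.025 m).
It also fails if it takes over 43 s, if anything falls off the work surface, if the arm or the gripper's body presses on something with over 40 N, if the wrist force passes 120 N, or if a joint passes its speed limit or range.

## Working session

There is one attempt and no reset: what is moved stays moved. The work goes in short steps, Python scripts to look and compute and a shell command to move; the robot and the scene stay as the last step left them, time stands still between calls to the robot, and variables do not carry over. Pictures are saved under pics/ and viewed, about 8 in all and at most 12, crops included, and the job is handed in when it is done.

```bash
mkdir -p pics; cat > h.py <<'E'
import numpy as np, cv2
from rig import manip
from scipy.spatial.transform import Rotation as R
def grab(n):
    im=manip.get_image(n); np.savez('pics/%s.npz'%n,**im); return im
def load(n): return np.load('pics/%s.npz'%n)
def cloud(im):
    K=np.array(im['intrinsics']);Rm=cv2.Rodrigues(np.array(im['rvec'],float))[0];t=np.array(im['tvec'],float).ravel()
    d=im['depth'];v,u=np.mgrid[0:480,0:640]
    P=np.stack([(u-K[0,2])/K[0,0]*d,(v-K[1,2])/K[1,1]*d,d],-1)
    W=(P-t)@Rm; W[d<=0]=np.nan; return W
def st():
    s=manip.get_state(); r=R.from_quat(np.roll(s['ee_rot'],-1)).as_matrix()
    print('t',round(s['clock'],2),'p',np.round(s['position'],4),'F',np.round(s['contact_force'],2),'w',round(float(s['width']),4));print(np.round(r,3)); return s,r
E
python3 - <<'E'
from h import *
st()
for n in('top','scene'):
    im=grab(n); cv2.imwrite('pics/%s0.png'%n,im['pixels'])
E
```

```text
t 0.0 p [0.1936 0.5409 0.2304] F [-0.5   0.65 -0.53] w 0.0853
[[-0.001  0.337  0.941]
 [-0.002  0.941 -0.337]
 [-1.    -0.002 -0.   ]]
```

View pics/top0.png

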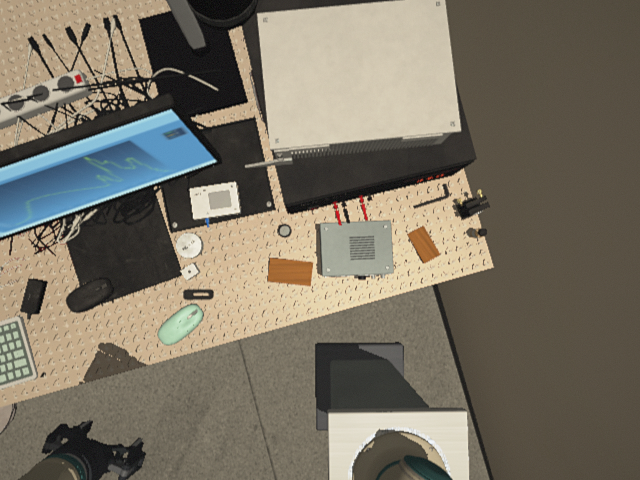

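View pics/scene0.png

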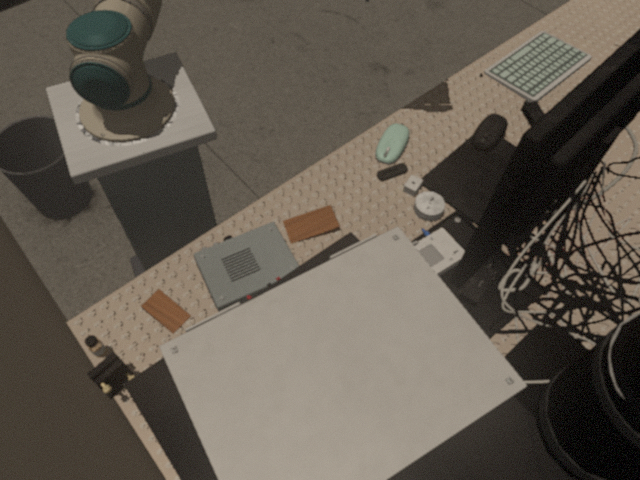

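The top view shows the case at about (356,248), with the larger wedge at (290,272) and the smaller one at (424,244). The lens tube is at (284,231), the alu block at (190,271), the tin at (188,244) and the clamp at (198,294). I'll enlarge this area and get metric coordinates.

```bash
python3 - <<'E'
from h import *
im=load('top'); W=cloud(im); p=im['pixels']
c=cv2.resize(p[205:305,170:330],None,fx=5,fy=5,interpolation=cv2.INTER_CUBIC)
c2=cv2.resize(p[205:305,250:410],None,fx=5,fy=5,interpolation=cv2.INTER_CUBIC); cv2.imwrite('pics/crop.png',c2)
hsv=cv2.cvtColor(p,cv2.COLOR_BGR2HSV)
# case top by height
def rect(m,name):
    P=W[m][:,:2].astype(np.float32); r=cv2.minAreaRect(P); print(name,m.sum(),'c',np.round(r[0],4),'sz',np.round(r[1],4),'ang',round(r[2],1),'z',np.round(np.nanpercentile(W[m][:,2],[5,50,95]),4)); print(np.round(cv2.boxPoints(r),4).tolist())
box=np.zeros((480,640),bool)
box[215:283,312:402]=1; rect(box&(abs(W[...,2]-.048)<.006),'case')
for n,(a,b,c,d) in dict(big=(252,290,260,317),small=(222,270,400,445)).items():
    b0=np.zeros((480,640),bool); b0[a:b,c:d]=1
    m=b0&(hsv[...,1]>130)&(hsv[...,2]<200)&(W[...,2]<.03)
    m=cv2.morphologyEx(m.astype(np.uint8),cv2.MORPH_OPEN,np.ones((4,4)))>0
    rect(m,n)
    P=W[m]; A=np.c_[P[:,:2],np.ones(len(P))]; print('slope',np.linalg.lstsq(A,P[:,2],rcond=None)[0])
for n,(u,v) in dict(tube=(284,231),block=(190,271),tin=(188,244),clamp=(198,294),table=(300,295),hexk=(432,197)).items(): print(n,np.round(W[v,u],3))
print('px size',im['depth'][272,290]/im['intrinsics'][0,0])
E
```

```text
case 3928 c [0.526  0.0924] sz [0.1449 0.1601] ang 1.6 z [0.0442 0.0474 0.0505]
[[0.4512999951839447, 0.1703999936580658], [0.45579999685287476, 0.010300000198185444], [0.600600004196167, 0.014399999752640724], [0.5960999727249146, 0.1745000034570694]]
big 999 c [0.4699 0.2403] sz [0.0992 0.0539] ang 82.7 z [0.0008 0.0078 0.0146]
[[0.4368000030517578, 0.19449999928474426], [0.4902999997138977, 0.1876000016927719], [0.503000020980835, 0.28600001335144043], [0.4494999945163727, 0.2928999960422516]]
 ** On entry to DLASCL parameter number  4 had an illegal value
 ** On entry to DLASCL parameter number  4 had an illegal valueTraceback (most recent call last):
  File "<stdin>", line 16, in <module>
    x, resids, rank, s = _umath_linalg.lstsq(a, b, rcond,
                         ~~~~~~~~~~~~~~~~~~~^^^^^^^^^^^^^
                                             signature=signature)
                                             ^^^^^^^^^^^^^^^^^^^^
    raise LinAlgError("SVD did not converge in Linear Least Squares")
numpy.linalg.LinAlgError: SVD did not converge in Linear Least Squares
```

View pics/crop.png

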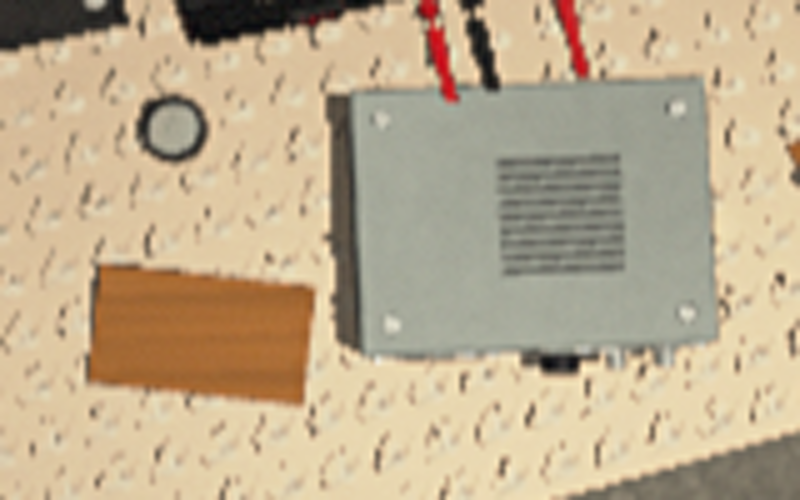

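Crop (5x, offset 250,205): case top corners at about (352,93), (703,77), (718,342), (362,352), with screws at (381,119), (677,106), (687,313), (392,324). The big wedge spans (98,265), (314,288), (303,403), (89,381). Next I'll intersect those pixel rays with the known heights.

```bash
cat >> h.py <<'E'
def ray(im,uv,z):
    K=np.array(im['intrinsics']);Rm=cv2.Rodrigues(np.array(im['rvec'],float))[0];t=np.array(im['tvec'],float).ravel()
    C=-Rm.T@t; d=Rm.T@np.linalg.inv(K)@np.array([uv[0],uv[1],1.]); return C+d*(z-C[2])/d[2]
E
python3 - <<'E'
from h import *
im=load('top'); W=cloud(im); p=im['pixels']
f=lambda l,z:np.array([ray(im,(250+(x+.5)/5-.5,205+(y+.5)/5-.5),z if np.isscalar(z) else z[i])[:2] for i,(x,y) in enumerate(l)])
s=f([(381,119),(677,106),(687,313),(392,324)],.048); c=f([(352,93),(703,77),(718,342),(362,352)],.048)
w=f([(98,265),(314,288),(303,403),(89,381)],[.015,.002,.002,.015])
for n,q in(('screws',s),('case',c),('wedge',w)):
    print(n,np.round(q,4).tolist(),'mean',np.round(q.mean(0),4),'sides',[round(float(np.linalg.norm(q[i]-q[(i+1)%4])),4) for i in range(4)])
# wedge x axis = toward thin(right)
print('wedge dir',np.degrees(np.arctan2(*( (w[1]+w[2]-w[0]-w[3])[::-1]))))
print('case y axis', np.degrees(np.arctan2(*((s[0]+s[3]-s[1]-s[2])[::-1]))), np.degrees(np.arctan2(*((c[0]+c[3]-c[1]-c[2])[::-1]))),'x axis',np.degrees(np.arctan2(*((c[0]+c[1]-c[2]-c[3])[::-1]))))
hsv=cv2.cvtColor(p,cv2.COLOR_BGR2HSV)
m=np.zeros((480,640),bool); m[258:287,270:311]=1; m&=(hsv[...,1]>130)&np.isfinite(W[...,2])
P=W[m];A=np.c_[P[:,:2],np.ones(len(P))];print('slope',np.linalg.lstsq(A,P[:,2],rcond=None)[0])
for n,(u,v) in dict(tube=(284,231),block=(190,271),tin=(188,244),clamp=(198,294),table=(300,295),hexk=(432,197)).items(): print(n,np.round(W[v,u],3))
E
```

```text
screws [[0.5672, 0.1598], [0.5716, 0.0274], [0.4793, 0.025], [0.4759, 0.1561]] mean [0.5235 0.0921] sides [0.1325, 0.0924, 0.1312, 0.0914]
case [[0.579, 0.1726], [0.5845, 0.0155], [0.4663, 0.0115], [0.4636, 0.1696]] mean [0.5234 0.0923] sides [0.1572, 0.1183, 0.1581, 0.1154]
wedge [[0.5043, 0.2893], [0.4929, 0.1902], [0.4398, 0.1959], [0.4513, 0.2937]] mean [0.4721 0.2423] sides [0.0997, 0.0534, 0.0984, 0.0531]
wedge dir -96.67808657105738
case y axis 91.7015558937335 91.4847596543888 x axis 1.7077830184573044
slope [ 0.00934663  0.12976417 -0.02793529]
tube [0.566 0.255 0.005]
block [ 0.476  0.474 -0.   ]
tin [0.537 0.474 0.022]
clamp [0.422 0.456 0.   ]
table [0.417 0.22  0.   ]
hexk [ 0.643 -0.094 -0.003]
```

Everything agrees with the given sizes: the screws sit at ±46/±66, so the short foot is at about (0.4757, 0.1565). The wedge's middle is at (0.472, 0.242) and its thin end points toward the case (-96.7°). The plan is to push the back face with shut fingers, tool z along the case's -y. The flush contact will also turn the wedge true.

```bash
python3 -m creep '{"delta_pos":[[0.5,-1,3.4],[1.5,-2.2,6.8],[3,-3.3,10.2],[4.5,-4.4,13.6],[6,-5.5,17],[7.5,-6.6,20.4],[9,-7.8,24],[10,-9,27.6],[10,-10,31],[10,-11.05,34.06]],"dr":[[0.13,0,0],[0.26,0,0],[0.39,0,0],[0.52,0,0],[0.65,0,0],[0.78,0,0],[0.91,0,0],[1.04,0,0],[1.15,0,0],[1.198,0,0]]}' -1 20
python3 -m creep '{"delta_pos":[[0,0,0],[0,0,0],[0,0,0]],"dr":[[0,0,0],[0,0,0],[0,0,0]]}'
python3 - <<'E'
from h import *
s,r=st(); print('to target cm (tool)',np.round(r.T@(np.array([.4775,.322,.06])-s['position'])*100,2))
E
```

```text
clock: 1.1
position: [0.4782, 0.3212, 0.1304]
ee_rot: [0.506, 0.493, 0.506, -0.494]
contact_force: [-0.0, 0.5, 0.8]
width: -0.0002
clock: 1.4
position: [0.4762, 0.3228, 0.131]
ee_rot: [0.507, 0.492, 0.508, -0.493]
contact_force: [-0.2, 0.5, 0.7]
width: 0.0
t 1.4 p [0.4762 0.3228 0.131 ] F [-0.2   0.53  0.75] w 0.0
[[-0.001  1.     0.03 ]
 [ 0.     0.03  -1.   ]
 [-1.    -0.001 -0.   ]]
to target cm (tool) [7.1  0.13 0.09]
```

```bash
python3 -m creep '{"delta_pos":[[2,0.1,0],[4,0.1,0],[6,0.1,0],[8,0.1,0],[9.6,0.1,0],[10.8,0.1,0],[11.7,0.1,0],[12.3,0.1,0],[12.5,0.1,0],[12.5,0.1,0]],"dr":[[0,0,0],[0,0,0],[0,0,0],[0,0,0],[0,0,0],[0,0,0],[0,0,0],[0,0,0],[0,0,0],[0,0,0]]}'
python3 - <<'E'
from h import *
st(); im=grab('wrist'); cv2.imwrite('pics/w1.png',im['pixels'])
im=grab('top'); cv2.imwrite('pics/t1.png',cv2.resize(im['pixels'][195:315,230:410],None,fx=4,fy=4,interpolation=cv2.INTER_CUBIC))
E
```

```text
clock: 2.4
position: [0.4784, 0.3228, 0.0065]
ee_rot: [0.507, 0.493, 0.507, -0.493]
contact_force: [-0.1, -0.7, 0.4]
width: -0.0001
t 2.4 p [0.4784 0.3228 0.0065] F [-0.15 -0.7   0.38] w -0.0001
[[ 0.     1.     0.029]
 [ 0.     0.029 -1.   ]
 [-1.     0.    -0.   ]]
```

View pics/w1.png

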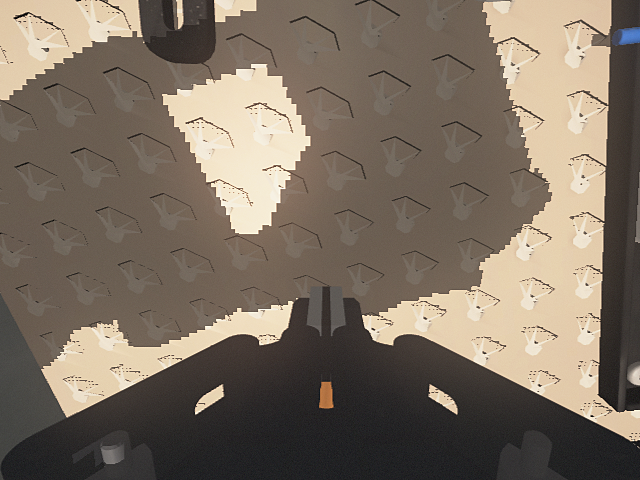

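The wrist camera looks away from the wedge (fingertips at (325,310), fork clamp at (178,30)). It's no help for the push, so I'll use the top camera and the force reading.

```bash
python3 -m creep '{"delta_pos":[[0.1,0,0.7],[0.1,0,1.2],[0.1,0,1.7],[0.1,0,2.2],[0.1,0,2.7],[0.1,0,3.2],[0.1,0,3.8],[0.1,0,4.4],[0.1,0,5.0],[0.1,0,5.0]],"dr":[[0,0,0],[0,0,0],[0,0,0],[0,0,0],[0,0,0],[0,0,0],[0,0,0],[0,0,0],[0,0,0],[0,0,0]]}'
python3 - <<'E'
from h import *
st()
im=grab('top'); cv2.imwrite('pics/t2.png',cv2.resize(im['pixels'][205:305,250:410],None,fx=5,fy=5,interpolation=cv2.INTER_CUBIC))
E
```

```text
clock: 3.5
position: [0.4795, 0.2716, 0.0052]
ee_rot: [0.507, 0.493, 0.507, -0.493]
contact_force: [0.3, 0.1, 0.1]
width: -0.0
t 3.5 p [0.4795 0.2716 0.0052] F [0.34 0.06 0.14] w -0.0
[[-0.001  1.     0.028]
 [-0.001  0.028 -1.   ]
 [-1.    -0.001  0.001]]
```

View pics/t2.png

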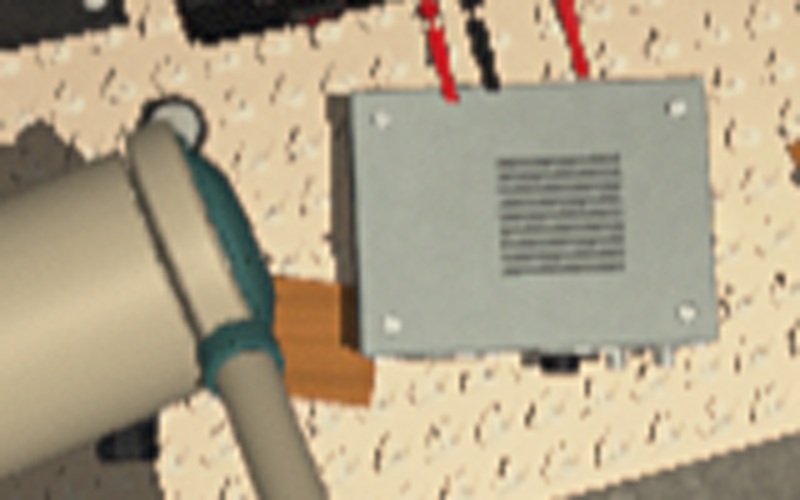

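The wedge has moved about 31 mm without turning: its lower tip corner went from crop (303,403) to (371,404). Going on along the case's -y leaves the foot only about 5 mm off its centre line. I'll continue, then creep with the force in view.

```bash
python3 -m creep '{"delta_pos":[[0,0,0.6],[0,0,1.2],[0,0,1.8],[0,0,2.3],[0,0,2.8],[0,0,3.1],[0,0,3.3],[0,0,3.4],[0,0,3.4]],"dr":[[0,0,0],[0,0,0],[0,0,0],[0,0,0],[0,0,0],[0,0,0],[0,0,0],[0,0,0],[0,0,0]]}'
python3 -m creep '{"delta_pos":[[0,0,0.1],[0,0,0.2],[0,0,0.2]],"dr":[[0,0,0],[0,0,0],[0,0,0]]}'
python3 -m creep '{"delta_pos":[[0,0,0.1],[0,0,0.2],[0,0,0.2]],"dr":[[0,0,0],[0,0,0],[0,0,0]]}'
```

```text
clock: 4.45
position: [0.4807, 0.2385, 0.0053]
ee_rot: [0.507, 0.493, 0.507, -0.493]
contact_force: [0.2, 0.6, 0.3]
width: 0.0002
clock: 4.75
position: [0.4808, 0.2366, 0.0053]
ee_rot: [0.507, 0.493, 0.507, -0.493]
contact_force: [-0.1, 0.4, -0.5]
width: -0.0002
clock: 5.05
position: [0.4808, 0.2345, 0.0053]
ee_rot: [0.507, 0.493, 0.507, -0.493]
contact_force: [0.1, 0.6, 0.0]
width: -0.0002
```

```bash
for i in 1; do python3 -m creep '{"delta_pos":[[0,0,0.1],[0,0,0.2],[0,0,0.2]],"dr":[[0,0,0],[0,0,0],[0,0,0]]}'; done
python3 -m creep '{"delta_pos":[[0,0,0.1],[0,0,0.15],[0,0,0.15]],"dr":[[0,0,0],[0,0,0],[0,0,0]]}'
python3 - <<'E'
from h import *
im=grab('top'); cv2.imwrite('pics/t3.png',cv2.resize(im['pixels'][220:300,290:410],None,fx=6,fy=6,interpolation=cv2.INTER_CUBIC))
E
```

```text
clock: 5.35
position: [0.4809, 0.2325, 0.0053]
ee_rot: [0.507, 0.493, 0.507, -0.493]
contact_force: [0.2, 0.0, -1.0]
width: 0.0002
clock: 5.65
position: [0.481, 0.231, 0.0053]
ee_rot: [0.507, 0.493, 0.507, -0.493]
contact_force: [0.2, 0.2, 0.2]
width: -0.0
```

View pics/t3.png

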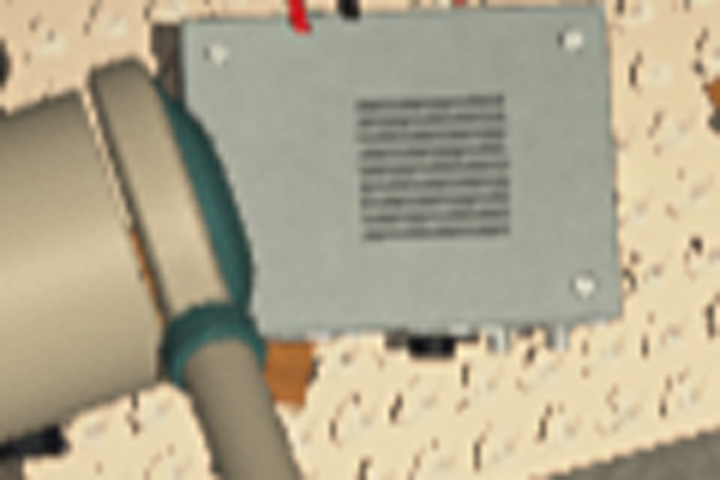

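The wedge's tip edge, (315,345)–(302,403), looks more tilted than before, so it may be yawing. I'll check from the scene camera.

```bash
python3 - <<'E'
from h import *
im=grab('scene'); cv2.imwrite('pics/s3.png',cv2.resize(im['pixels'][170:320,180:380],None,fx=4,fy=4,interpolation=cv2.INTER_CUBIC))
E
```

```text
(no output)
```

View pics/s3.png

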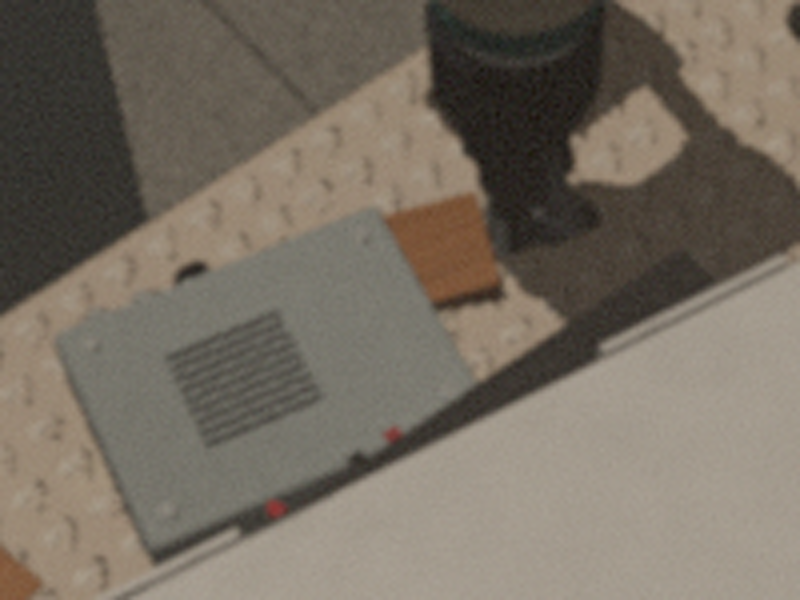

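The scene camera shows the wedge clearly. Its back top edge runs from (475,196) to (500,288) in the crop (4x, offset 180,170), and its near side edge from (388,215) to (475,196).

```bash
cat >> h.py <<'E'
def wpose(im,a,b,foot=np.array([.4757,.1565])):
    a=ray(im,a,.015)[:2];b=ray(im,b,.015)[:2]  # a near-robot corner, b far corner of back top edge
    e=(b-a)/np.linalg.norm(b-a); x=np.array([e[1],-e[0]]); c=(a+b)/2+.05*x; y=np.array([-x[1],x[0]]); d=foot-c
    print('corners',a.round(4),b.round(4),'w',np.linalg.norm(b-a).round(4),'yaw',np.degrees(np.arctan2(x[1],x[0])).round(1),'c',c.round(4),'foot in wedge mm',(d@x*1e3).round(1),(d@y*1e3).round(1))
E
python3 - <<'E'
from h import *
im=load('scene'); k=lambda x,y:(180+x/4-.4,170+y/4-.4)
wpose(im,k(475,196),k(500,288))
print('far/near edge pts',[ray(im,k(*q),.008)[:2].round(4) for q in((388,215),(435,303))])
print('screws in scene',[ray(im,k(*q),.048)[:2].round(4) for q in((366,235),(168,509),(93,344))])
E
```

```text
corners [0.456 0.224] [0.5093 0.2127] w 0.0545 yaw -102.0 c [0.4723 0.1694] foot in wedge mm 11.9 6.0
far/near edge pts [array([0.4441, 0.1827]), array([0.5  , 0.183])]
screws in scene [array([0.476 , 0.1597]), array([0.5701, 0.0288]), array([0.4791, 0.0265])]
```

Push line is a little far to +x, so the wedge yawed to -102°. The foot is at (12, 6) mm in the wedge frame, close to contact. I'll back off, shift 5 mm toward -x, and creep.

```bash
python3 -m creep '{"delta_pos":[[0,0,-0.4],[0,-0.3,-0.4],[0,-0.6,-0.4],[0,-0.6,-0.1],[0,-0.6,0.05],[0,-0.6,0.1],[0,-0.6,0.1]],"dr":[[0,0,0],[0,0,0],[0,0,0],[0,0,0],[0,0,0],[0,0,0],[0,0,0]]}'
python3 -m creep '{"delta_pos":[[0,0,0.1],[0,0,0.1]],"dr":[[0,0,0],[0,0,0]]}'
python3 -m creep '{"delta_pos":[[0,0,0.1],[0,0,0.1]],"dr":[[0,0,0],[0,0,0]]}'
```

```text
clock: 6.45
position: [0.475, 0.23, 0.0053]
ee_rot: [0.507, 0.493, 0.507, -0.493]
contact_force: [-0.2, 1.9, -0.5]
width: 0.0002
clock: 6.65
position: [0.4751, 0.2291, 0.0053]
ee_rot: [0.507, 0.493, 0.507, -0.493]
contact_force: [-0.5, 2.3, -1.0]
width: -0.0
clock: 6.85
position: [0.4751, 0.2282, 0.0053]
ee_rot: [0.507, 0.493, 0.507, -0.493]
contact_force: [0.1, 3.5, -0.8]
width: -0.0002
```

The force has risen 1.9 → 2.3 → 3.5 N, so the ramp has met the foot. Checking the pose.

```bash
python3 - <<'E'
from h import *
st(); im=grab('scene'); cv2.imwrite('pics/s4.png',cv2.resize(im['pixels'][170:320,180:380],None,fx=4,fy=4,interpolation=cv2.INTER_CUBIC))
E
```

```text
t 6.85 p [0.4751 0.2282 0.0053] F [ 0.11  3.49 -0.76] w -0.0002
[[ 0.     1.     0.029]
 [ 0.001  0.029 -1.   ]
 [-1.     0.    -0.001]]
```

View pics/s4.png

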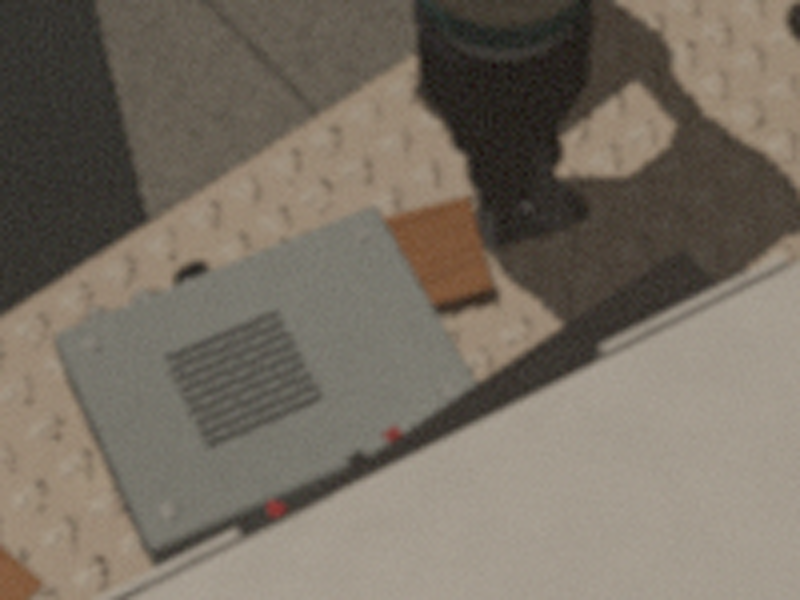

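The case hasn't moved (screws at the same pixels). The wedge's back edge is now (470,198)–(494,290), about 2 mm further in. Now I'll retreat, lift, move over the foot and hover.

```bash
python3 -m creep '{"delta_pos":[[0,0,-0.7],[0,0,-1.5],[0,0,-2],[-2.5,0,-2],[-5,0,-2],[-7.5,0,-1],[-7.5,-0.1,2],[-7.5,-0.1,5],[-7.5,-0.15,7],[-7.5,-0.15,7.15]],"dr":[[0,0,0],[0,0,0],[0,0,0],[0,0,0],[0,0,0],[0,0,0],[0,0,0],[0,0,0],[0,0,0],[0,0,0]]}'
python3 -m creep '{"delta_pos":[[1,0,0],[2,0,0],[2.5,0,0],[2.5,0,0],[2.5,0,0]],"dr":[[0,0,0],[0,0,0],[0,0,0],[0,0,0],[0,0,0]]}'
python3 - <<'E'
from h import *
im=grab('scene'); cv2.imwrite('pics/s5.png',cv2.resize(im['pixels'][170:320,180:380],None,fx=4,fy=4,interpolation=cv2.INTER_CUBIC))
E
```

```text
clock: 7.9
position: [0.4753, 0.1547, 0.0804]
ee_rot: [0.507, 0.493, 0.507, -0.494]
contact_force: [0.1, 0.4, 0.4]
width: -0.0
clock: 8.4
position: [0.4754, 0.1569, 0.0549]
ee_rot: [0.507, 0.492, 0.508, -0.493]
contact_force: [0.1, 0.1, 0.2]
width: -0.0
```

View pics/s5.png

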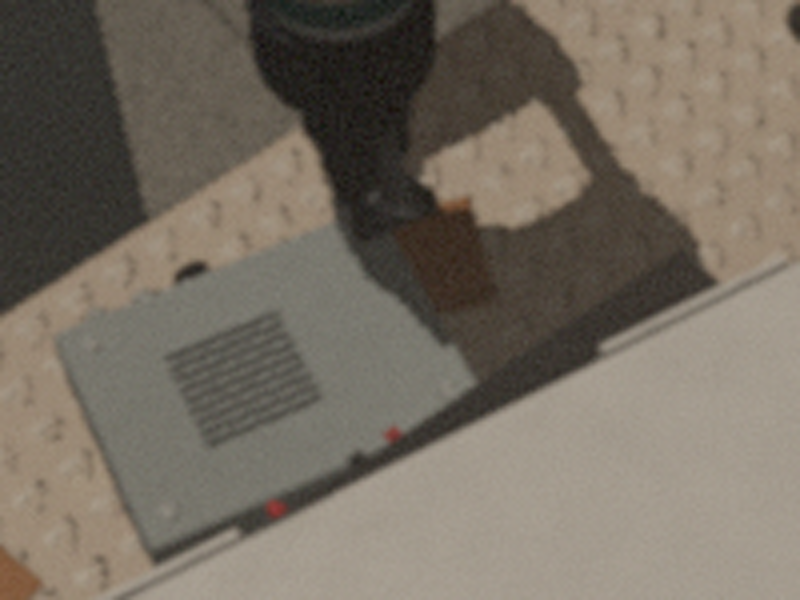

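The wedge stayed put and the tip is hovering over the near-left screw at about (366,237). Pressing down in small steps.

```bash
python3 -m creep '{"delta_pos":[[0.3,0,0],[0.5,0,0],[0.6,0,0],[0.65,0,0],[0.65,0,0]],"dr":[[0,0,0],[0,0,0],[0,0,0],[0,0,0],[0,0,0]]}'
python3 -m creep '{"delta_pos":[[0.05,0,0],[0.1,0,0],[0.1,0,0]],"dr":[[0,0,0],[0,0,0],[0,0,0]]}'
```

```text
clock: 8.95
position: [0.4756, 0.1564, 0.0488]
ee_rot: [0.507, 0.493, 0.507, -0.493]
contact_force: [-0.4, -0.2, -0.1]
width: 0.0
clock: 9.25
position: [0.4757, 0.1564, 0.048]
ee_rot: [0.507, 0.493, 0.507, -0.493]
contact_force: [-1.3, 0.3, 1.1]
width: 0.0003
```

```bash
python3 -m creep '{"delta_pos":[[0.03,0,0],[0.05,0,0],[0.05,0,0]],"dr":[[0,0,0],[0,0,0],[0,0,0]]}'
python3 -m creep '{"delta_pos":[[0.03,0,0],[0.05,0,0],[0.05,0,0]],"dr":[[0,0,0],[0,0,0],[0,0,0]]}'
```

```text
clock: 9.55
position: [0.4757, 0.1565, 0.0479]
ee_rot: [0.507, 0.493, 0.507, -0.493]
contact_force: [-2.0, -0.7, 5.8]
width: -0.0001
clock: 9.85
position: [0.4757, 0.1565, 0.0479]
ee_rot: [0.507, 0.493, 0.507, -0.492]
contact_force: [-1.1, 0.2, 9.9]
width: -0.0001
```

It holds firm: 9.9 N with no sink (0.0479 m). I'll hold briefly, then withdraw clear and check.

```bash
python3 -m creep '{"delta_pos":[[0,0,0],[0,0,0],[0,0,0],[0,0,0],[0,0,0]],"dr":[[0,0,0],[0,0,0],[0,0,0],[0,0,0],[0,0,0]]}'
python3 -m creep '{"delta_pos":[[-0.3,0,0],[-1,0,0],[-3,0,0],[-6,0,0],[-9,0,0],[-12,0,-4],[-14,0,-8],[-14,0,-12],[-14,0,-16],[-14,0,-18]],"dr":[[0,0,0],[0,0,0],[0,0,0],[0,0,0],[0,0,0],[0,0,0],[0,0,0],[0,0,0],[0,0,0],[0,0,0]]}'
python3 - <<'E'
from h import *
im=grab('scene'); cv2.imwrite('pics/s6.png',cv2.resize(im['pixels'][170:320,180:380],None,fx=4,fy=4,interpolation=cv2.INTER_CUBIC))
t=grab('top'); W=cloud(t); b=np.zeros((480,640),bool); b[226:274,326:388]=1; m=b&(abs(W[...,2]-.048)<.008)
P=W[m];A=np.c_[P[:,:2],np.ones(len(P))];print('case top plane',np.linalg.lstsq(A,P[:,2],rcond=None)[0])
k=lambda x,y:(180+x/4-.4,170+y/4-.4)
E
```

```text
clock: 10.35
position: [0.4757, 0.1565, 0.0479]
ee_rot: [0.507, 0.493, 0.507, -0.492]
contact_force: [-3.1, -1.4, 9.0]
width: 0.0
clock: 11.35
position: [0.4701, 0.3395, 0.1873]
ee_rot: [0.507, 0.493, 0.508, -0.491]
contact_force: [0.3, 0.5, -0.3]
width: 0.0003
case top plane [ 0.00011755 -0.00093811  0.04755906]
```

View pics/s6.png

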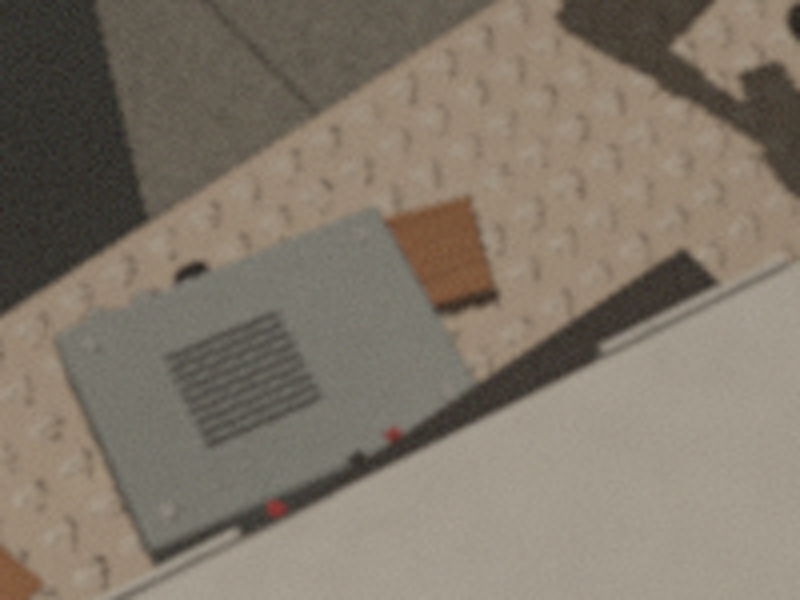

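The wedge is in place with its back edge at (470,197)–(495,291), and the case hasn't moved and is level to 0.001 rad. I'll compute the final foot position, let the arm settle, and hand in.

```bash
python3 -m creep '{"delta_pos":[[0,0,0],[0,0,0],[0,0,0]],"dr":[[0,0,0],[0,0,0],[0,0,0]]}'
python3 - <<'E'
from h import *
k=lambda x,y:(180+x/4-.4,170+y/4-.4)
wpose(load('scene'),k(470,197),k(495,291)); st()
manip.sign_off()
E
```

```text
clock: 11.75
position: [0.4704, 0.3351, 0.1869]
ee_rot: [0.507, 0.493, 0.507, -0.493]
contact_force: [-0.5, -0.4, -0.7]
width: -0.0004
corners [0.4555 0.2215] [0.5098 0.2098] w 0.0555 yaw -102.1 c [0.4721 0.1668] foot in wedge mm 9.3 5.6
t 11.75 p [0.4704 0.3351 0.1869] F [-0.52 -0.42 -0.66] w -0.0004
[[-0.     1.     0.028]
 [-0.     0.028 -1.   ]
 [-1.    -0.     0.   ]]
the job is handed in; nothing more can be done
```

I pushed the larger wedge thin end first under the short foot until the push rose to 3.5 N. I then pressed on the case top over that foot with about 9–10 N for over 0.5 s. The case stood firm: the tip stayed at 47.9 mm. I withdrew the fingers and handed the job in at 11.75 s; the hand-in gives no verdict.

**Last checks:**
- **Wedge:** the foot is about 9 mm ahead of the wedge's middle and 6 mm off its centre line, both inside the limits.
- **Case:** level to about 0.001 rad, and no shift visible in the scene camera picture.
- **Robot:** clear of everything, no contact force above noise.

**Disagreements:**
- **Camera offset:** the top and scene cameras differ by about 3 mm along the push direction, so the true distance may be nearer 6 mm ahead. That is still inside the limits.
- **Wedge yaw:** the wedge turned about 5° during the push, to about 14° off square with the case. It did not straighten when I shifted the push point.
- **Bystanders:** I did not measure them again at the end. No move was planned through any of them.

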